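# Label and lock a stock box

### The job

Get the stock box ready for the shelf: take the narrower index plate out of the wooden stand and slide it fully home, upright, in the slot on the box's lid, and flip the four side clips of the lid down flat against the box's sides. Leave the wider plate where it stands.

Things in the scene. Friction and masses are not known exactly. Their poses are not given: they have to be found in the camera images.
- box: Closed stock box, fixed. White body 146 (x) x 196 (y) mm, grey lid 150 x 200 mm, its flat top 92 mm above the table. Origin: centre of the underside, on the table; x the short way, y the long way, z up. Its -x side looks roughly to the robot. A white hinged clip in the middle of each side. Mid-lid, a white slot holder 38 (x) x 140 (y) mm at most, top 123 mm above the table.
- slot (a point): Centre of the slot's floor, in the middle of the lid's top, 92 mm above the table; axes as the box. The slot is upright, open at the top, 8 mm wide (x), 115 mm long (y); its mouth is 31 mm above its floor, and the upper 7 mm flare outwards by 3.5 mm on all four sides as a lead-in.
- plate_center (a point): Centre of the narrower of two white index plates, loose (50 to 100 g), upright in the wooden stand. 110 mm wide (y), 90 mm tall (z). Blade 6 mm thick (x); the top 16 mm is a grip rail 12 mm thick over the full width, its middle 37 mm above this point. Foot 45 mm below this point. The same either way round.
- plate_wide_center (a point): Centre of the wider white index plate, loose, to be left in the stand. As the narrower plate but 160 mm wide (y): too wide for the slot.
- stand: Dark wooden stand, fixed: base 150 (x) x 130 (y) x 10 mm, two grooves along y at x = -40 and +40 mm, each 9 mm wide between rails whose tops are 35 mm above the table, open at both ends. A plate stands in each (either in either), foot 10 mm above the table, lined up with the stand's axes. Origin: centre of its underside.
- clip_near (a joint): White clip on the side facing the box's -x: flap 50 mm wide, 40 long, 4 thick, small outward lip at its free edge. Level hinge along the lid's edge, 86 mm above the table, at x = -78.5, y = 0 mm in the box's frame. 0 = shut, hanging flat on the box's side; 1.57 = straight out; more = raised (starts 1.7 to 2.3). Stays where left (about 1 N at the free edge moves it); no click.
- clip_far (a joint): White clip on the side facing the box's +x: flap 50 mm wide, 40 long, 4 thick, small outward lip at its free edge. Level hinge along the lid's edge, 86 mm above the table, at x = +78.5, y = 0 mm in the box's frame. 0 = shut, hanging flat on the box's side; 1.57 = straight out; more = raised (starts 1.7 to 2.3). Stays where left (about 1 N at the free edge moves it); no click.
- clip_left (a joint): White clip on the side facing the box's +y: flap 50 mm wide, 40 long, 4 thick, small outward lip at its free edge. Level hinge along the lid's edge, 86 mm above the table, at x = 0, y = +103.5 mm in the box's frame. 0 = shut, hanging flat on the box's side; 1.57 = straight out; more = raised (starts 1.7 to 2.3). Stays where left (about 1 N at the free edge moves it); no click.
- clip_right (a joint): White clip on the side facing the box's -y: flap 50 mm wide, 40 long, 4 thick, small outward lip at its free edge. Level hinge along the lid's edge, 86 mm above the table, at x = 0, y = -103.5 mm in the box's frame. 0 = shut, hanging flat on the box's side; 1.57 = straight out; more = raised (starts 1.7 to 2.3). Stays where left (about 1 N at the free edge moves it); no click.
Mind the look-alikes: they are no part of the job. Leave any purple or yellow look-alike of the part that bears plate_center alone.

How it is judged (in metres and radians):
At the end, for the whole second after the job is handed in: Narrower plate upright (0.15 rad) in the slot: centre 40 to 49 mm above the slot's floor (45 = home), within 7 mm of the slot's centre along x and y, aligned within 0.08 rad. All four clips within 0.2 rad of shut. Wider plate within 30 mm of its start (z of plate_center in the frame of slot between 0.04 and 0.049 m and x of plate_center in the frame of slot between -0.007 and 0.007 m and y of plate_center in the frame of slot between -0.007 and 0.007 m and angle between plate_center's own z axis and vertical below 0.15 rad and angle between the y axis of plate_center and the y axis of slot, either way round below 0.08 rad and distance of plate_wide_center from where it was at the start of the episode below 0.03 m and value of joint each of clip_near, clip_far, clip_left, clip_right below 0.2 rad); the robot touches nothing.
It also fails if it takes over 64 s, if anything falls off the work surface, if the arm or the gripper's body presses on something with over 40 N, if the wrist force passes 120 N, or if a joint passes its speed limit or range.

### The arm

A 6-joint arm with a two-finger parallel gripper is mounted at the origin on the work surface. World frame = base frame: x ahead of the robot, y to its left, z up, the work surface at z = 0. Lengths are in mm, angles in rad, forces in N, time in s.
With the tool pointing down it reaches from about 350 to 975 mm from the base axis. Payload 7.1 kg.
Tool frame: the origin (TCP) lies between the finger pads; the fingertips stand 19 mm ahead of it and the grasp point (between the pads) is the TCP; z points along the fingers, y is the line along which they close (so a half turn about z gives the same grasp; the last joint's range is limited). The gripper opens to 88 mm and grips with 3 to 60 N. Pads are 20 mm wide; open, the fingers measure 115 mm over their backs; the gripper's body (75 mm by 178 mm) begins 61 mm behind the grasp point.
Start: joints at [-1.339, 0.423, 1.63, -0, 1.089, -0.019], TCP at [155.131, -605.425, 241.675] pointing down, gripper open.
Joint ranges: [-3, 3], [-0.9, 2.11], [0.09, 2.58], [-1.31, 4.45], [0.11, 2.69], [-2.54, 2.54]. Speed limits (rad/s): [2.39, 2.39, 3.01, 3.14, 3.14, 3.14].

### API

Orientations are given as a rotation vector (axis times angle).
In Python, from workcell import ctrl gives the robot as it stands.
- The arm moves only by the tool arm_command, never from a script. Its argument "series" is a list of rows, each an object with "linear": the shift along the tool's x, y, z in m, a list of three; "turn": the turn about the tool's z in rad. A call has 1 to 10 rows; each row shifts and turns the commanded pose from where the row before left it, along the tool's axes as they then stand; what a row does not reach is not made up. A row lasts 1/10 s, in which the tool goes at most 50 mm and 8.59 degrees, less where a joint would pass 70% of its speed; a pose out of reach is approached as far as the arm can. A call with a gripper value outside its range is refused whole. "jaw" is the opening, from -1 (shut) to 1 (fully open), set as the call begins (left out, the last holds). The fingers move at their own pace and stop on an object; the grip force is fixed at half the most. Time passes only in rows, so rows that do not move let the fingers close. It gives the time, the measured TCP pose, the force, the opening and the grip force at its end, in the units of the state.
- ctrl.get_obs(): the state, without advancing time (a new reading comes with each control period).
- ctrl.get_image(name): name is "scene" or "side" or "wrist"; returns a dict with "frame" (384x512x3 uint8, blue, green, red), "fx", "fy", "cx", "cy" (pixels), "rvec" (rotation vector, rad) and "tvec" (3), from world to camera coordinates, as OpenCV has them. Camera axes: x right, y down, z forward; pixel columns grow to the right and rows downward; lengths in mm; the calibration is good to about 2 mm. A picture is of the moment at which its call begins. There is no depth.
- ctrl.close_job(): hands the job in; it is judged then, once.
The state is a dict: "t": time; "qpos": joint angles; "qvel": joint speeds; "joint_torque": joint torques, N m; "ee_pos": TCP position; "orientation": TCP orientation; "ft_force": force on the tool from outside, world axes, zero at the start; "moment": the same for the moment, N m; "width": finger opening in mm; "grasp_force": force on a finger pad.
Only numpy, scipy, OpenCV 4.12 (cv2) and the standard library are available. Lean on these libraries where they do the work, as an engineer would, in place of code of your own. Each camera call takes 0.05 s, during which the arm holds its last target. There are 200 camera calls.

## Working session

There is one attempt and no reset: what is moved stays moved. The work goes in short steps, Python scripts to look and compute and a tool call to move; the robot and the scene stay as the last step left them, time stands still between calls to the robot, and variables do not carry over. Pictures are saved under pics/ and viewed, at most 10 in all, crops included, and the job is handed in when it is done.

Besides the shell and the picture viewer there is one more tool, called after ">>>" as name(argument=value, ...), one argument or row to a line, values as JSON. arm_command: Moves the arm, as the interface text tells. Its arguments: {"type":"object","properties":{"series":{"type":"array"},"jaw":{"type":"number"}},"required":["series"]}

```bash
mkdir -p pics; ls; python3 - <<'E'
from workcell import ctrl
import cv2
o=ctrl.get_obs();print({k:o[k] for k in('t','ee_pos','orientation','width','ft_force')})
for n in('scene','side'):
    d=ctrl.get_image(n);cv2.imwrite(f'pics/{n}0.png',cv2.resize(d['frame'],(800,600),interpolation=cv2.INTER_CUBIC))
    cv2.imwrite(f'pics/{n}0_raw.png',d['frame'])
    print(n,d['fx'],d['fy'],d['cx'],d['cy'],d['rvec'],d['tvec'])
E
```

```text
pics
{'t': 0.0, 'ee_pos': array([ 155.02200325, -604.92349781,  240.92246927]), 'orientation': array([-3.11542343e+00, -3.92705291e-01,  2.40059683e-04]), 'width': 87.73746128689397, 'ft_force': array([ 0.41335207,  0.47851701, -0.30894776])}
scene 389.7766347664875 389.7766347664875 252.82910573330574 189.34190811570636 [ 1.6780798   1.94186416 -0.73003921] [ 104.93840778 -325.18911123 1402.00937224]
side 389.301896303104 389.301896303104 256.7110664994428 196.41135509642712 [ 0.22303197 -2.67855962  1.46534945] [533.20869803 146.58764069 975.89056441]
```

View pics/scene0.png

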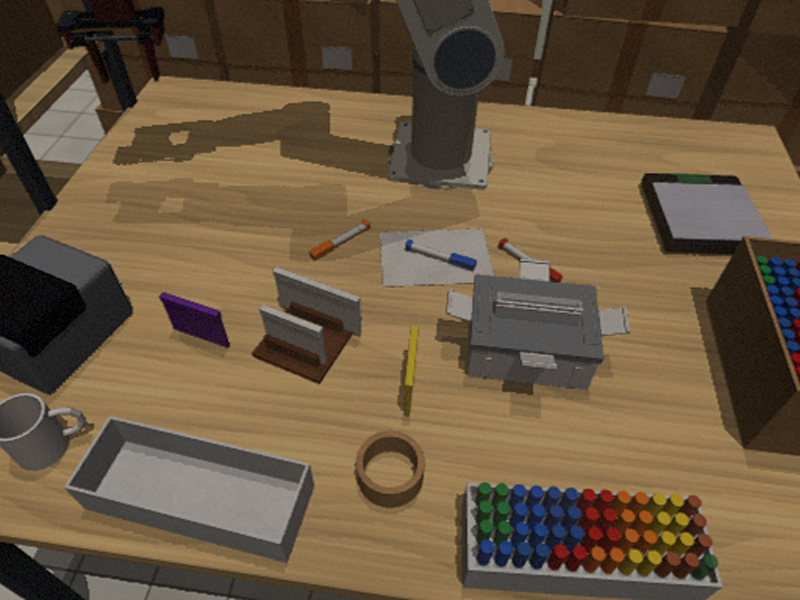

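View pics/side0.png

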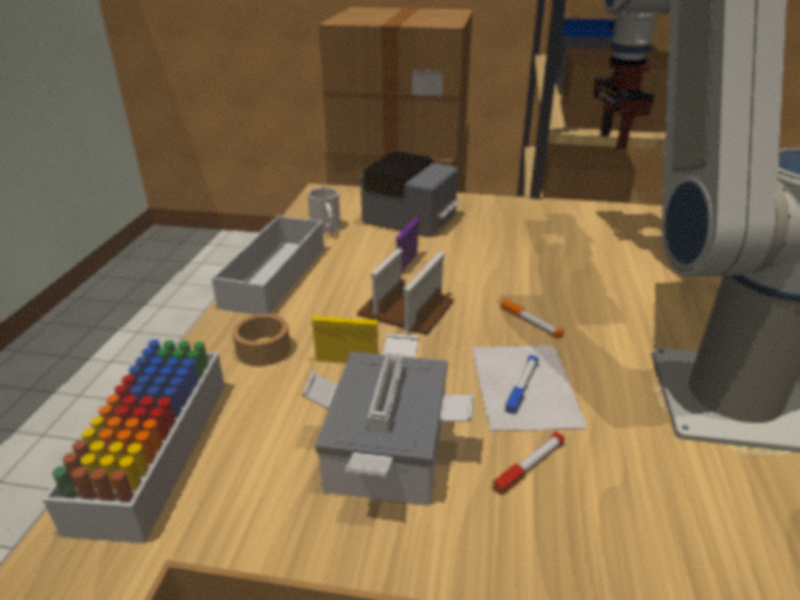

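Both white plates are in the stand. In the scene picture the candidates are: the narrower white plate at (293,333), which fits the description; the wider white plate at (317,300); and the purple (195,320) and yellow (411,370) look-alikes. Next I'll take close crops.

```bash
python3 - <<'E'
import cv2,numpy as np
s=cv2.imread('pics/scene0_raw.png');d=cv2.imread('pics/side0_raw.png')
def c(im,x,y,w,h,k):return cv2.resize(im[y:y+h,x:x+w],None,fx=k,fy=k,interpolation=cv2.INTER_CUBIC)
cv2.imwrite('pics/stand.png',np.hstack([c(s,155,165,80,80,5),c(d,222,145,80,80,5)]))
cv2.imwrite('pics/box.png',np.hstack([c(s,280,160,130,100,3.05),c(d,190,205,130,130,3.05)[:305]]))
b=cv2.imread('pics/box.png');print(b.shape)
cv2.imwrite('pics/box.png',np.vstack([c(s,280,160,133,100,6)[:, :800][:600]]))
E
```

```text
(305, 792, 3)
```

View pics/stand.png

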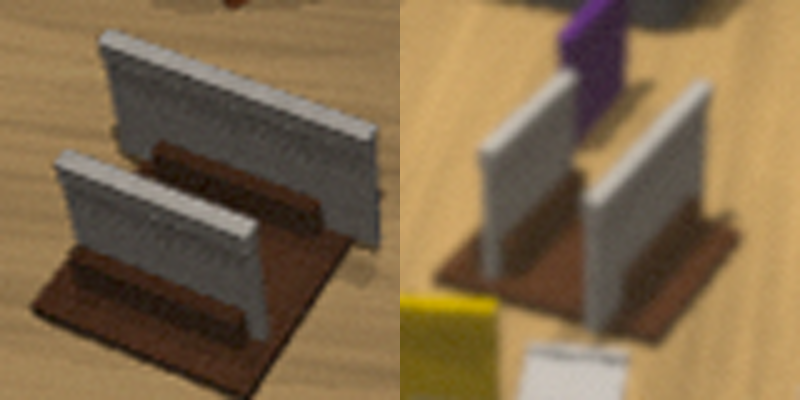

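View pics/box.png

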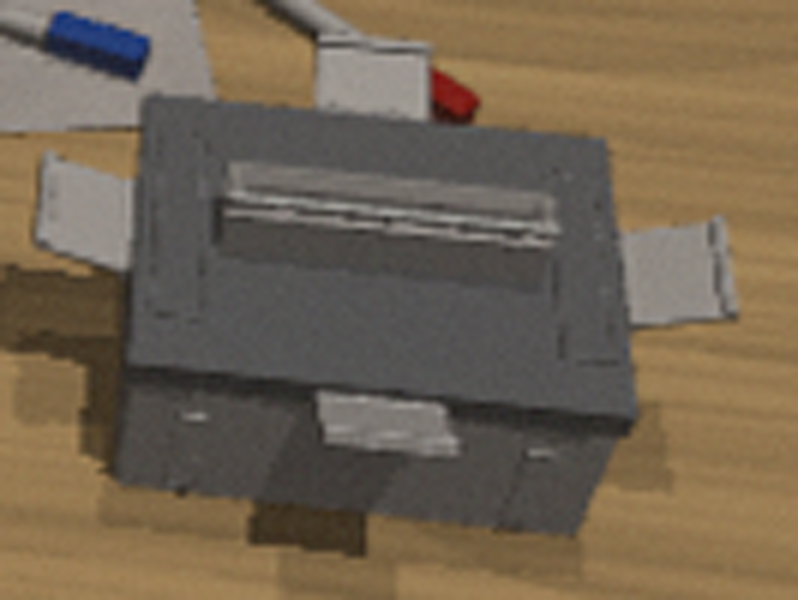

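The crop confirms the choice: the narrower plate's rail top runs from (62,157) to (252,233) in the left half of the crop, and the wider one runs from (103,37) to (375,132). The box crop shows the lid corners at (148,97), (604,140), (636,415) and (130,362), with all four clips raised.

```bash
cat > h.py <<'E'
import numpy as np,cv2
from scipy.optimize import least_squares
K={'scene':(389.777,252.829,189.342,[1.6780798,1.94186416,-0.73003921],[104.93840778,-325.18911123,1402.00937224]),
'side':(389.302,256.711,196.411,[0.22303197,-2.67855962,1.46534945],[533.20869803,146.58764069,975.89056441])}
def proj(c,P):
    f,cx,cy,r,t=K[c];return cv2.projectPoints(np.array(P,float),np.array(r),np.array(t),np.array([[f,0,cx],[0,f,cy],[0,0,1.]]),None)[0][:,0]
def crop(ox,oy,k,pts):return np.array(pts,float)/k+[ox,oy]-.5+.5/k
def fit(obs,L,g):
    def res(p):
        c,s=np.cos(p[2]),np.sin(p[2]);out=[]
        for cam,px,w in obs:
            P=[[p[0]+c*a-s*b,p[1]+s*a+c*b,z] for a,b,z in L[cam] ]
            out.append(w*(proj(cam,P)-px).ravel())
        return np.concatenate(out)
    r=least_squares(res,g,x_scale=[100,100,.3]);return r.x,r.fun.round(1)
E
python3 - <<'E'
from h import *
for o in (['scene'],['side'],['scene','side']):
    O={'scene':('scene',crop(155,165,5,[(68,150),(57,165),(247,241),(257,225)]),1),
       'side':('side',crop(222,145,5,[(82,150),(100,155),(163,72),(177,80)]),1)}
    L={'scene':[(-6,-55,100),(6,-55,100),(6,55,100),(-6,55,100)],'side':[(6,55,100),(-6,55,100),(6,-55,100),(-6,-55,100)]}
    print('plate',o,*fit([O[k] for k in o],L,[500,-200,.2]))
    O={'scene':('scene',crop(280,160,6,[(148,97),(604,140),(636,415),(130,362)]),1),
       'side':('side',crop(0,0,1.5625,[(348,353),(447,358),(440,462),(325,452)]),1)}
    L={'scene':[(-75,-100,92),(-75,100,92),(75,100,92),(75,-100,92)],'side':[(75,-100,92),(-75,-100,92),(-75,100,92),(75,100,92)]}
    print('box',o,*fit([O[k] for k in o],L,[500,200,0]))
    O={'scene':('scene',crop(155,165,5,[(103,30),(99,45),(372,139),(377,125)]),1),
       'side':('side',crop(222,145,5,[(184,205),(200,207),(297,83),(311,88)]),1)}
    L={'scene':[(-6,-80,100),(6,-80,100),(6,80,100),(-6,80,100)],'side':[(6,80,100),(-6,80,100),(6,-80,100),(-6,-80,100)]}
    print('wide',o,*fit([O[k] for k in o],L,[400,-200,.2]))
E
```

```text
plate ['scene'] [ 6.02952743e+02 -1.84667042e+02 -3.10186214e-01] [-0.  -0.4 -0.6 -0.1 -0.   0.3  0.6  0. ]
box ['scene'] [5.29898989e+02 1.94436211e+02 1.40814358e-02] [-0.9 -0.9  0.6 -0.5  0.9  0.6 -0.6  0.3]
wide ['scene'] [ 5.25615036e+02 -1.63406089e+02 -2.76366813e-01] [ 0.7 -0.1 -1.  -0.1 -0.4  0.3  0.7 -0.2]
plate ['side'] [ 5.97261803e+02 -1.80901746e+02 -2.60961342e-01] [-0.2  0.4 -0.   0.3 -0.3  0.   0.5 -0.9]
box ['side'] [5.22278017e+02 1.99983988e+02 7.46755458e-02] [ 0.2  0.9  0.2  1.2  1.7 -1.5 -2.1 -0.4]
wide ['side'] [ 5.22723953e+02 -1.56761751e+02 -2.83242177e-01] [-0.4 -0.1  0.3  0.4 -0.4 -0.1  0.5 -0.3]
plate ['scene', 'side'] [ 6.00351418e+02 -1.84727395e+02 -2.88738736e-01] [-0.  -0.8 -0.5 -0.5  0.5 -0.8  1.  -1.2 -1.4 -0.4 -1.3 -0.5 -0.6 -0.6
  0.1 -1.4]
box ['scene', 'side'] [5.24498023e+02 1.96736772e+02 5.12937952e-02] [-1.  -1.3  0.1 -3.   2.7 -2.3  1.6 -0.1  0.7 -0.4  0.4  0.8 -0.5 -2.3
 -3.7 -2.5]
wide ['scene', 'side'] [ 5.24392008e+02 -1.62528269e+02 -2.79232630e-01] [ 1.2 -0.4 -0.5 -0.4 -0.   0.   1.1 -0.5 -0.6 -1.2  0.2 -0.7 -0.8 -1.
  0.  -1.2]
```

>>> arm_command(
  series=[
    {"linear": [0, 0, 0], "turn": -0.14},
    {"linear": [0, 0, 0], "turn": -0.14},
    {"linear": [0, 0, 0], "turn": -0.14},
    {"linear": [0, 0, 0], "turn": -0.14},
    {"linear": [0, 0, 0], "turn": -0.14},
    {"linear": [0, 0, 0], "turn": -0.14},
    {"linear": [0, 0, 0], "turn": -0.14},
    {"linear": [0, 0, 0], "turn": -0.14},
    {"linear": [0, 0, 0], "turn": -0.14},
    {"linear": [0, 0, 0], "turn": -0.09},
  ],
  jaw=-1,
)

```text
t: 1.1
ee_pos: [155.1, -605.1, 241.2]
orientation: [-2.181, -2.26, -0.001]
ft_force: [-0.5, 0.1, -0.1]
width: 11.5
grasp_force: 0.0
```

>>> arm_command(
  series=[
    {"linear": [0.034, 0.03, -0.01], "turn": 0},
    {"linear": [0.034, 0.03, -0.01], "turn": 0},
    {"linear": [0.034, 0.03, -0.01], "turn": 0},
    {"linear": [0.034, 0.03, -0.01], "turn": 0},
    {"linear": [0.034, 0.03, -0.01], "turn": 0},
    {"linear": [0.034, 0.03, -0.01], "turn": 0},
    {"linear": [0.034, 0.03, -0.01], "turn": 0},
    {"linear": [0.034, 0.03, -0.01], "turn": 0},
    {"linear": [0.034, 0.03, -0.01], "turn": 0},
    {"linear": [0.034, 0.03, -0.01], "turn": 0},
  ],
)

```text
t: 2.1
ee_pos: [445.5, -254.8, 341.9]
orientation: [-2.188, -2.254, 0.0]
ft_force: [0.9, -0.4, -0.4]
width: 0.2
grasp_force: 0.0
```

>>> arm_command(
  series=[
    {"linear": [0.044, 0.01, 0], "turn": 0},
    {"linear": [0.044, 0.01, 0], "turn": 0},
    {"linear": [0.044, 0.01, 0], "turn": 0},
    {"linear": [0.044, 0.01, 0], "turn": 0},
    {"linear": [0.044, 0.01, 0], "turn": 0},
    {"linear": [0.044, 0.01, 0], "turn": 0},
    {"linear": [0.044, 0.01, 0], "turn": 0},
    {"linear": [0.044, 0.01, 0], "turn": 0},
    {"linear": [0.044, 0.01, 0], "turn": 0},
    {"linear": [0, 0, 0], "turn": 0},
  ],
)

```text
t: 3.1
ee_pos: [523.2, 146.3, 341.3]
orientation: [-2.182, -2.259, -0.001]
ft_force: [-0.4, -0.4, 0.3]
width: 0.6
grasp_force: 0.0
```

```bash
python3 - <<'E'
from workcell import ctrl
import cv2,pickle
d=ctrl.get_image('wrist');pickle.dump(d,open('w1.pkl','wb'))
cv2.imwrite('pics/w1.png',cv2.resize(d['frame'],(800,600),interpolation=cv2.INTER_CUBIC))
R=cv2.Rodrigues(d['rvec'])[0];print('cam',-R.T@d['tvec'],'axis',R[2],d['fx'],d['cx'],d['cy'],ctrl.get_obs()['ee_pos'])
E
```

```text
cam [520.99098945 213.55213089 484.49407781] axis [ 0.00796349 -0.24665744 -0.96907001] 292.93523312855945 252.17045344768894 190.39723849055096 [522.72100892 144.11049581 341.10726695]
```

View pics/w1.png

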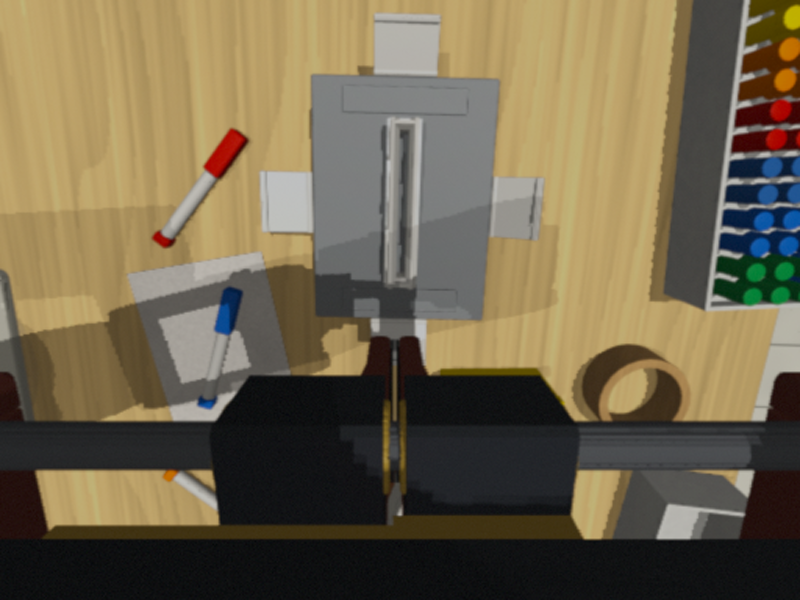

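The wrist view shows the box: lid corners at (312,75), (498,80), (482,319) and (317,316), and the slot holder's top at x 387–422, y 118–283.

```bash
cat >> h.py <<'E'
def addw(fn):
    import pickle
    d=pickle.load(open(fn,'rb'));K['wrist']=(d['fx'],d['cx'],d['cy'],d['rvec'],d['tvec'])
E
python3 - <<'E'
from h import *
addw('w1.pkl')
lid=[(-75,100,92),(75,100,92),(75,-100,92),(-75,-100,92)]
px=crop(0,0,1.5625,[(312,75),(498,80),(482,319),(317,316)])
print('lid',*fit([('wrist',px,1)],{'wrist':lid},[525,196,0]))
h=[(-h_x,y,123) for h_x,y in((16,67),(-16,67),(-16,-67),(16,-67))]
# slot mouth: inner opening 15 x 122 and holder outer
px2=crop(0,0,1.5625,[(387,118),(422,118),(418,283),(385,283)])
def f(p):
    c,s=np.cos(p[2]),np.sin(p[2]);return (proj('wrist',[[p[0]+c*a*p[3]-s*b*p[4],p[1]+s*a*p[3]+c*b*p[4],123] for a,b in((-1,1),(1,1),(1,-1),(-1,-1))])-px2).ravel()
r=least_squares(f,[525,196,0,19,70]);print('holder',r.x.round(3),r.fun.round(1))
E
```

```text
lid [5.28121568e+02 1.93922922e+02 1.30922090e-02] [-1.3 -0.5  1.5 -1.   0.7  1.2 -0.9  1.1]
holder [5.28141e+02 1.96609e+02 2.00000e-02 1.31350e+01 6.25640e+01] [-0.2 -0.2  0.1  0.2 -0.1  0.1  0.2 -0.1]
```

Slot is at about (528,195.5) with yaw 0.018. Right clip first.

>>> arm_command(
  series=[
    {"linear": [-0.041, 0.002, 0], "turn": 0},
    {"linear": [-0.041, 0.002, 0.02], "turn": 0},
    {"linear": [0, 0, 0.045], "turn": 0},
    {"linear": [0, 0, 0.045], "turn": 0},
    {"linear": [0, 0, 0.045], "turn": 0},
    {"linear": [0, 0, 0.04], "turn": 0},
    {"linear": [0, 0, 0.03], "turn": 0},
    {"linear": [0, 0, 0.025], "turn": 0},
    {"linear": [0, 0, 0.017], "turn": 0},
    {"linear": [0, 0, 0], "turn": 0},
  ],
)

```text
t: 4.15
ee_pos: [527.4, 58.8, 72.7]
orientation: [-2.187, -2.251, 0.006]
ft_force: [0.4, -0.7, 0.3]
width: 0.5
grasp_force: 0.0
```

>>> arm_command(
  series=[
    {"linear": [0.005, 0, 0], "turn": 0},
    {"linear": [0.005, 0, 0], "turn": 0},
    {"linear": [0.004, 0, 0], "turn": 0},
    {"linear": [0, 0, 0], "turn": 0},
  ],
)

```text
t: 4.55
ee_pos: [529.4, 74.7, 75.5]
orientation: [2.186, 2.255, 0.002]
ft_force: [0.5, 1.1, -0.6]
width: 0.4
grasp_force: 0.0
```

>>> arm_command(
  series=[
    {"linear": [0.003, 0, 0], "turn": 0},
    {"linear": [0.002, 0, 0], "turn": 0},
    {"linear": [0, 0, 0], "turn": 0},
  ],
)

```text
t: 4.85
ee_pos: [529.2, 78.3, 75.1]
orientation: [2.186, 2.254, -0.001]
ft_force: [0.1, -8.5, 2.3]
width: 0.4
grasp_force: 4.0
```

```bash
python3 - <<'E'
from workcell import ctrl
import cv2,numpy as np
a=ctrl.get_image('scene')['frame'][130:275,260:430];b=ctrl.get_image('side')['frame'][190:335,180:350]
cv2.imwrite('pics/c1.png',cv2.resize(np.hstack([a,b]),(800,341),interpolation=cv2.INTER_CUBIC))
E
```

```text
(no output)
```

View pics/c1.png

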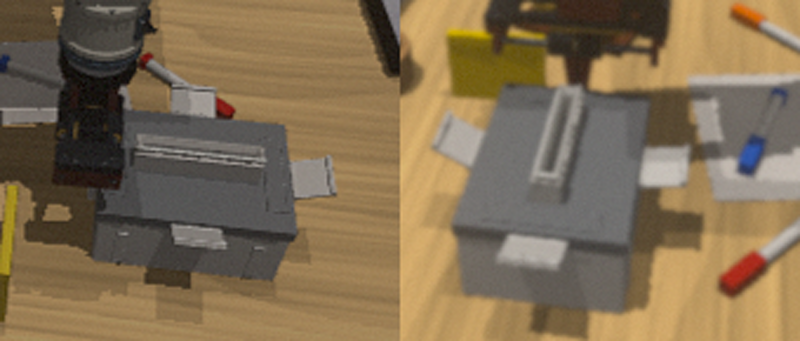

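The right clip is down and pressed to the wall (8.5 N); the other three are still raised. Near clip next.

>>> arm_command(
  series=[
    {"linear": [-0.02, 0, 0], "turn": 0},
    {"linear": [0, 0, -0.04], "turn": 0},
    {"linear": [0, 0, -0.045], "turn": 0},
    {"linear": [0.035, -0.026, 0], "turn": 0},
    {"linear": [0.035, -0.027, 0], "turn": 0},
    {"linear": [0.035, -0.026, 0], "turn": 0},
    {"linear": [0.035, -0.027, 0], "turn": 0},
    {"linear": [0, 0, 0], "turn": 0},
    {"linear": [0, 0, 0.03], "turn": 0},
    {"linear": [0, 0, 0.03], "turn": 0},
  ],
)

```text
t: 5.95
ee_pos: [420.4, 196.7, 100.1]
orientation: [2.185, 2.255, 0.006]
ft_force: [0.5, -0.5, 2.0]
width: 0.7
grasp_force: 1.0
```

>>> arm_command(
  series=[
    {"linear": [0, 0, 0.024], "turn": 0},
    {"linear": [0, 0, 0], "turn": 0},
    {"linear": [0, 0.005, 0], "turn": 0},
    {"linear": [0, 0.004, 0], "turn": 0},
    {"linear": [0, 0, 0], "turn": 0},
  ],
)

```text
t: 6.45
ee_pos: [428.5, 195.9, 75.7]
orientation: [-2.188, -2.254, 0.0]
ft_force: [1.3, -0.8, -0.1]
width: 0.6
grasp_force: 0.0
```

>>> arm_command(
  series=[
    {"linear": [0, 0.003, 0], "turn": 0},
    {"linear": [0, 0.002, 0], "turn": 0},
    {"linear": [0, 0, 0], "turn": 0},
  ],
)

```text
t: 6.75
ee_pos: [433.2, 196.2, 75.7]
orientation: [-2.188, -2.255, 0.0]
ft_force: [-0.3, -1.2, 0.2]
width: 0.4
grasp_force: 0.2
```

>>> arm_command(
  series=[
    {"linear": [0, 0.003, 0], "turn": 0},
    {"linear": [0, 0, 0], "turn": 0},
  ],
)

```text
t: 6.95
ee_pos: [436.5, 196.4, 75.7]
orientation: [2.188, 2.254, 0.0]
ft_force: [-0.8, -0.0, -1.0]
width: 0.5
grasp_force: 0.2
```

>>> arm_command(
  series=[
    {"linear": [0, 0.003, 0], "turn": 0},
    {"linear": [0, 0, 0], "turn": 0},
  ],
)

```text
t: 7.15
ee_pos: [437.5, 196.3, 75.5]
orientation: [-2.187, -2.252, 0.005]
ft_force: [-7.9, 2.4, 3.9]
width: 0.5
grasp_force: 3.9
```

>>> arm_command(
  series=[
    {"linear": [0, -0.02, 0], "turn": 0},
    {"linear": [0, 0, -0.04], "turn": 0},
    {"linear": [0, 0, -0.045], "turn": 0},
    {"linear": [0.033, 0.028, 0], "turn": 0},
    {"linear": [0.033, 0.028, 0], "turn": 0},
    {"linear": [0.033, 0.028, 0], "turn": 0},
    {"linear": [0.033, 0.028, 0], "turn": 0},
    {"linear": [0, 0, 0], "turn": 0},
    {"linear": [0, 0, 0.03], "turn": 0},
    {"linear": [0, 0, 0.03], "turn": 0},
  ],
)

```text
t: 8.15
ee_pos: [527.8, 331.5, 100.9]
orientation: [2.187, 2.254, 0.004]
ft_force: [1.9, -0.3, 2.2]
width: 0.4
grasp_force: 1.0
```

>>> arm_command(
  series=[
    {"linear": [0, 0, 0.024], "turn": 0},
    {"linear": [0, 0, 0], "turn": 0},
    {"linear": [-0.006, 0, 0], "turn": 0},
    {"linear": [-0.005, 0, 0], "turn": 0},
    {"linear": [-0.005, 0, 0], "turn": 0},
    {"linear": [0, 0, 0], "turn": 0},
  ],
)

```text
t: 8.75
ee_pos: [527.8, 314.5, 77.2]
orientation: [2.188, 2.254, 0.001]
ft_force: [-0.2, 0.5, -0.3]
width: 0.1
grasp_force: 0.0
```

>>> arm_command(
  series=[
    {"linear": [-0.003, 0, 0], "turn": 0},
    {"linear": [-0.002, 0, 0], "turn": 0},
    {"linear": [0, 0, 0], "turn": 0},
  ],
)

```text
t: 9.05
ee_pos: [528.1, 311.9, 77.1]
orientation: [-2.188, -2.253, -0.005]
ft_force: [-2.3, 9.2, -1.4]
width: 0.1
grasp_force: 4.5
```

>>> arm_command(
  series=[
    {"linear": [0.02, 0, 0], "turn": 0},
    {"linear": [0, 0, -0.04], "turn": 0},
    {"linear": [0, 0, -0.045], "turn": 0},
    {"linear": [-0.034, 0.026, 0], "turn": 0},
    {"linear": [-0.034, 0.026, 0], "turn": 0},
    {"linear": [-0.034, 0.026, 0], "turn": 0},
    {"linear": [-0.034, 0.026, 0], "turn": 0},
    {"linear": [0, 0, 0], "turn": 0},
    {"linear": [0, 0, 0.03], "turn": 0},
    {"linear": [0, 0, 0.03], "turn": 0},
  ],
)

```text
t: 10.05
ee_pos: [637.2, 198.6, 102.7]
orientation: [2.186, 2.252, 0.007]
ft_force: [1.8, 0.4, 1.7]
width: 0.4
grasp_force: 0.6
```

>>> arm_command(
  series=[
    {"linear": [0, 0, 0.024], "turn": 0},
    {"linear": [0, 0, 0], "turn": 0},
    {"linear": [0, -0.006, 0], "turn": 0},
    {"linear": [0, -0.005, 0], "turn": 0},
    {"linear": [0, -0.003, 0], "turn": 0},
    {"linear": [0, 0, 0], "turn": 0},
  ],
)

```text
t: 10.65
ee_pos: [621.0, 197.3, 78.2]
orientation: [2.187, 2.255, 0.001]
ft_force: [-0.2, -0.3, 0.6]
width: 0.4
grasp_force: 0.0
```

>>> arm_command(
  series=[
    {"linear": [0, -0.003, 0], "turn": 0},
    {"linear": [0, -0.002, 0], "turn": 0},
    {"linear": [0, 0, 0], "turn": 0},
  ],
)

```text
t: 10.95
ee_pos: [617.9, 197.0, 78.3]
orientation: [2.187, 2.253, 0.005]
ft_force: [5.2, 0.9, -2.7]
width: 0.7
grasp_force: 2.5
```

>>> arm_command(
  series=[
    {"linear": [0, 0.02, 0], "turn": 0},
    {"linear": [0, 0, -0.045], "turn": 0},
    {"linear": [0, 0, -0.045], "turn": 0},
    {"linear": [0, 0, -0.045], "turn": 0.106},
    {"linear": [0, 0, -0.045], "turn": 0.106},
    {"linear": [0, 0, -0.04], "turn": 0.106},
  ],
  jaw=0.2,
)

```text
t: 11.55
ee_pos: [636.0, 197.2, 300.1]
orientation: [2.521, 1.874, 0.001]
ft_force: [0.9, -0.2, -0.7]
width: 45.0
grasp_force: 0.0
```

>>> arm_command(
  series=[
    {"linear": [-0.0457, 0.007, 0], "turn": 0},
    {"linear": [-0.0457, 0.007, 0], "turn": 0},
    {"linear": [-0.0457, 0.007, 0], "turn": 0},
    {"linear": [-0.0457, 0.007, 0], "turn": 0},
    {"linear": [-0.0457, 0.007, 0], "turn": 0},
    {"linear": [-0.0457, 0.007, 0], "turn": 0},
    {"linear": [-0.0457, 0.007, 0], "turn": 0},
    {"linear": [-0.0457, 0.007, 0], "turn": 0},
    {"linear": [-0.0457, 0.007, 0], "turn": 0},
    {"linear": [-0.0457, 0.007, 0], "turn": 0},
  ],
)

```text
t: 12.55
ee_pos: [572.6, -262.4, 297.7]
orientation: [-2.517, -1.879, 0.0]
ft_force: [0.0, -0.1, -1.0]
width: 52.7
grasp_force: 0.0
```

>>> arm_command(
  series=[
    {"linear": [0, 0, 0], "turn": 0},
    {"linear": [0, 0, 0], "turn": 0},
  ],
)

```text
t: 12.75
ee_pos: [572.8, -261.5, 297.4]
orientation: [-2.519, -1.876, 0.0]
ft_force: [-0.1, 0.3, 0.9]
width: 52.4
grasp_force: 0.0
```

```bash
python3 - <<'E'
from workcell import ctrl
import cv2,pickle,numpy as np
d=ctrl.get_image('wrist');pickle.dump(d,open('w2.pkl','wb'))
f=d['frame'][0:250,56:456]
cv2.imwrite('pics/w2.png',cv2.resize(f,None,fx=2,fy=2,interpolation=cv2.INTER_CUBIC))
a=ctrl.get_image('scene')['frame'][130:275,260:430];b=ctrl.get_image('side')['frame'][190:335,180:350]
cv2.imwrite('pics/c2.png',cv2.resize(np.hstack([a,b]),(800,341),interpolation=cv2.INTER_CUBIC))
o=ctrl.get_obs();print(o['ee_pos'],o['orientation'])
E
```

```text
[ 573.62674132 -259.41353006  297.60270343] [-2.51569796e+00 -1.88071761e+00 -2.10639576e-05]
```

View pics/w2.png

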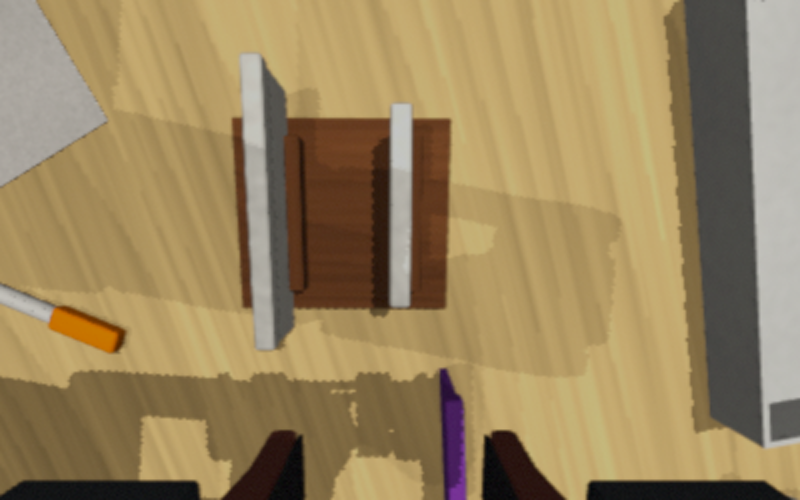

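View pics/c2.png

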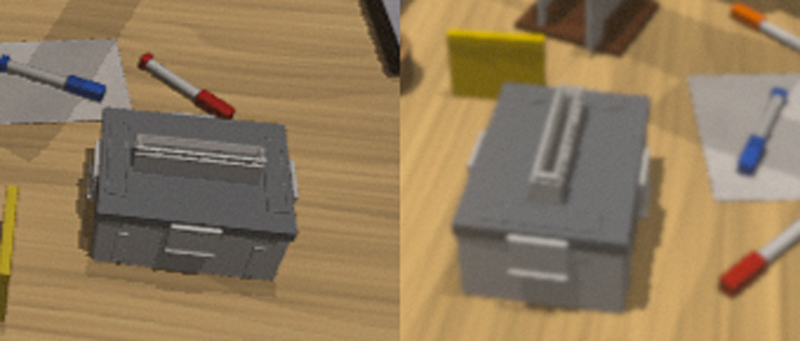

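All four clips hang flat. The wrist view shows the narrower plate's top at (391–411, 103–307), square to the gripper.

```bash
python3 - <<'E'
from h import *
addw('w2.pkl')
L=[(-6,55,100),(6,55,100),(6,-55,100),(-6,-55,100)]
p,r=fit([('wrist',crop(56,0,2,[(391,103),(412,103),(410,307),(390,307)]),1)],{'wrist':L},[600,-184,-.28]);print(p,r)
from workcell import ctrl
o=ctrl.get_obs();R=cv2.Rodrigues(o['orientation'])[0];print(np.arctan2(R[1,0],R[0,0]),o['ee_pos'])
print((R.T@(np.array([p[0],p[1],0])-o['ee_pos'])))
E
```

```text
[ 5.99641103e+02 -1.86612278e+02 -2.95872819e-01] [-0.4 -0.4  0.4 -0.3  0.2  0.5 -0.2  0.4]
1.2839173167361935 [ 573.62674132 -259.41353006  297.60270343]
[ 77.0768984    4.49197657 297.62915223]
```

>>> arm_command(
  series=[
    {"linear": [0.039, 0.002, 0], "turn": 0.01},
    {"linear": [0.039, 0.0025, 0], "turn": 0},
    {"linear": [0, 0, 0.045], "turn": 0},
    {"linear": [0, 0, 0.045], "turn": 0},
    {"linear": [0, 0, 0.045], "turn": 0},
    {"linear": [0, 0, 0.04], "turn": 0},
    {"linear": [0, 0, 0.03], "turn": 0},
    {"linear": [0, 0, 0], "turn": 0},
  ],
)

```text
t: 13.7
ee_pos: [597.6, -184.7, 88.5]
orientation: [-2.519, -1.866, 0.007]
ft_force: [0.5, 0.5, -0.1]
width: 52.8
grasp_force: 0.0
```

>>> arm_command(
  series=[
    {"linear": [0, 0, 0], "turn": 0},
    {"linear": [0, 0, 0], "turn": 0},
    {"linear": [0, 0, 0], "turn": 0},
    {"linear": [0, 0, 0], "turn": 0},
    {"linear": [0, 0, 0], "turn": 0},
    {"linear": [0, 0, 0], "turn": 0},
  ],
  jaw=-1,
)

```text
t: 14.3
ee_pos: [600.5, -187.4, 93.4]
orientation: [2.526, 1.867, 0.0]
ft_force: [-2.1, 0.3, 6.3]
width: 11.8
grasp_force: 30.0
```

Gripped (12 mm). Now lift straight up, then turn.

>>> arm_command(
  series=[
    {"linear": [0, 0, -0.02], "turn": 0},
    {"linear": [0, 0, -0.04], "turn": 0},
    {"linear": [0, 0, -0.04], "turn": 0},
    {"linear": [0, 0, -0.04], "turn": 0},
    {"linear": [0, 0, -0.02], "turn": -0.104},
    {"linear": [0, 0, 0], "turn": -0.105},
    {"linear": [0, 0, 0], "turn": -0.105},
    {"linear": [0, 0, 0], "turn": 0},
  ],
)

```text
t: 15.1
ee_pos: [600.2, -187.3, 252.9]
orientation: [2.203, 2.24, 0.0]
ft_force: [-0.3, -0.8, -0.8]
width: 11.5
grasp_force: 30.0
```

>>> arm_command(
  series=[
    {"linear": [0.0426, -0.0074, 0], "turn": 0},
    {"linear": [0.0426, -0.0074, 0], "turn": 0},
    {"linear": [0.0426, -0.0074, 0], "turn": 0},
    {"linear": [0.0426, -0.0074, 0], "turn": 0},
    {"linear": [0.0426, -0.0074, 0], "turn": 0},
    {"linear": [0.0426, -0.0074, 0], "turn": 0},
    {"linear": [0.0426, -0.0074, 0], "turn": 0},
    {"linear": [0.0426, -0.0074, 0], "turn": 0},
    {"linear": [0.04, -0.007, 0], "turn": 0},
    {"linear": [0, 0, 0], "turn": 0},
  ],
)

```text
t: 16.1
ee_pos: [527.1, 196.2, 252.5]
orientation: [-2.201, -2.24, -0.001]
ft_force: [-0.1, -0.5, -1.2]
width: 12.0
grasp_force: 30.0
```

>>> arm_command(
  series=[
    {"linear": [0, 0, 0], "turn": 0},
    {"linear": [0, 0, 0], "turn": 0},
  ],
)

```text
t: 16.3
ee_pos: [528.2, 191.5, 252.5]
orientation: [2.205, 2.237, -0.001]
ft_force: [-0.3, -0.1, -0.7]
width: 11.7
grasp_force: 30.0
```

```bash
python3 - <<'E'
from workcell import ctrl
import cv2,numpy as np
P=[];A=[]
a=ctrl.get_image('scene')['frame'][100:245,260:430]
for _ in range(4):
    b=ctrl.get_image('side')['frame'][160:305,180:350]
    o=ctrl.get_obs();P.append(o['ee_pos']);R=cv2.Rodrigues(o['orientation'])[0];A.append([np.arctan2(R[1,0],R[0,0]),R[0,2],R[1,2]])
cv2.imwrite('pics/c3.png',cv2.resize(np.hstack([a,b]),(800,341),interpolation=cv2.INTER_CUBIC))
print(np.array(P).round(1),np.mean(A,0),o['width'],o['t'])
E
```

```text
[[528.4 191.1 252.6]
 [528.4 191.2 252.6]
 [528.4 191.2 252.7]
 [528.4 191.4 252.7]] [ 1.58461071e+00 -9.75816744e-05 -1.32810882e-04] 11.719817189561256 16.55
```

View pics/c3.png

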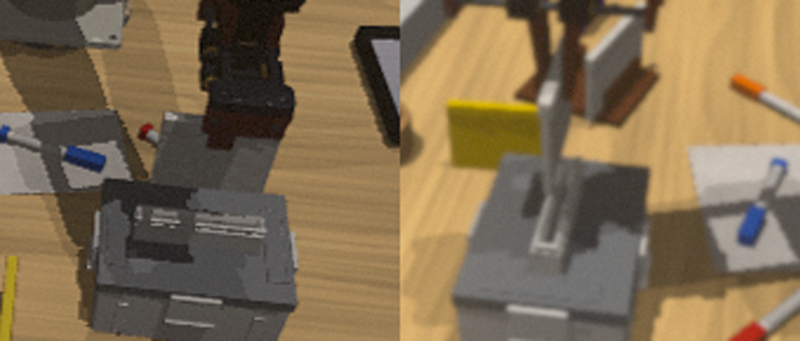

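```bash
python3 - <<'E'
from h import *
k=800/340
for y0 in(191,195):
  for z in (170.5,260.5):
    p=proj('scene',[[528.4+.016*55,y0-55,z],[528.4-.016*55,y0+55,z]]);print(y0,z,((p+.5-[260,100])*k).round(0).tolist())
p=proj('scene',[[527.8+1.6*s,195+s*70,123] for s in(-1,1)]);print(((p+.5-[260,100])*k).round(0))
E
```

```text
191 170.5 [[150.0, 180.0], [262.0, 191.0]]
191 260.5 [[164.0, 113.0], [285.0, 124.0]]
195 170.5 [[154.0, 180.0], [266.0, 191.0]]
195 260.5 [[168.0, 113.0], [290.0, 124.0]]
[[133. 208.]
 [270. 226.]]
```

>>> arm_command(
  series=[
    {"linear": [0.004, -0.0005, 0], "turn": 0},
    {"linear": [0, 0, 0.02], "turn": 0},
    {"linear": [0, 0, 0.018], "turn": 0},
    {"linear": [0, 0, 0], "turn": 0},
    {"linear": [0, 0, 0], "turn": 0},
    {"linear": [0, 0, 0.003], "turn": 0},
    {"linear": [0, 0, 0.003], "turn": 0},
    {"linear": [0, 0, 0.003], "turn": 0},
    {"linear": [0, 0, 0], "turn": 0},
  ],
)

```text
t: 17.45
ee_pos: [527.4, 196.3, 205.5]
orientation: [-2.203, -2.239, 0.0]
ft_force: [1.0, -0.4, -1.2]
width: 11.6
grasp_force: 30.0
```

>>> arm_command(
  series=[
    {"linear": [0, 0, 0.003], "turn": 0},
    {"linear": [0, 0, 0.003], "turn": 0},
    {"linear": [0, 0, 0.003], "turn": 0},
    {"linear": [0, 0, 0], "turn": 0},
  ],
)

```text
t: 17.85
ee_pos: [527.5, 196.3, 196.2]
orientation: [-2.204, -2.239, 0.001]
ft_force: [0.6, 0.7, -1.0]
width: 11.5
grasp_force: 30.0
```

>>> arm_command(
  series=[
    {"linear": [0, 0, 0.003], "turn": 0},
    {"linear": [0, 0, 0.003], "turn": 0},
    {"linear": [0, 0, 0], "turn": 0},
  ],
)

```text
t: 18.15
ee_pos: [527.4, 196.3, 190.2]
orientation: [-2.204, -2.239, 0.001]
ft_force: [0.7, 0.5, -0.8]
width: 11.6
grasp_force: 30.0
```

In the slot with no side force; continue down.

>>> arm_command(
  series=[
    {"linear": [0, 0, 0.004], "turn": 0},
    {"linear": [0, 0, 0.004], "turn": 0},
    {"linear": [0, 0, 0.003], "turn": 0},
    {"linear": [0, 0, 0], "turn": 0},
  ],
)

```text
t: 18.55
ee_pos: [527.4, 196.3, 179.2]
orientation: [-2.203, -2.239, 0.001]
ft_force: [0.6, 1.0, -1.0]
width: 12.1
grasp_force: 30.0
```

>>> arm_command(
  series=[
    {"linear": [0, 0, 0.002], "turn": 0},
    {"linear": [0, 0, 0.001], "turn": 0},
    {"linear": [0, 0, 0], "turn": 0},
  ],
)

```text
t: 18.85
ee_pos: [527.5, 196.4, 176.6]
orientation: [-2.204, -2.239, 0.0]
ft_force: [0.7, -0.1, -1.4]
width: 11.8
grasp_force: 30.0
```

>>> arm_command(
  series=[
    {"linear": [0, 0, 0.001], "turn": 0},
    {"linear": [0, 0, 0.001], "turn": 0},
    {"linear": [0, 0, 0], "turn": 0},
  ],
)

```text
t: 19.15
ee_pos: [527.8, 196.4, 175.4]
orientation: [2.203, 2.239, 0.001]
ft_force: [-1.4, -0.1, 5.4]
width: 11.9
grasp_force: 30.0
```

Floor felt at 175.4 mm, as predicted. Release and back off.

>>> arm_command(
  series=[
    {"linear": [0, 0, 0], "turn": 0},
    {"linear": [0, 0, 0], "turn": 0},
    {"linear": [0, 0, 0], "turn": 0},
    {"linear": [0, 0, 0], "turn": 0},
    {"linear": [0, 0, -0.02], "turn": 0},
    {"linear": [0, 0, -0.04], "turn": 0},
    {"linear": [0, 0, -0.04], "turn": 0},
    {"linear": [-0.04, 0, -0.02], "turn": 0},
    {"linear": [-0.04, 0, 0], "turn": 0},
    {"linear": [-0.04, 0, 0], "turn": 0},
  ],
  jaw=0,
)

```text
t: 20.15
ee_pos: [529.7, 75.4, 295.7]
orientation: [2.201, 2.239, 0.003]
ft_force: [0.0, -1.2, 0.0]
width: 44.0
grasp_force: 0.0
```

>>> arm_command(
  series=[
    {"linear": [-0.04, 0, 0], "turn": 0},
    {"linear": [-0.04, 0, 0], "turn": 0},
    {"linear": [0, 0, 0], "turn": 0},
    {"linear": [0, 0, 0], "turn": 0},
  ],
)

```text
t: 20.55
ee_pos: [530.7, -4.2, 294.6]
orientation: [-2.206, -2.236, -0.0]
ft_force: [0.2, -0.7, -0.1]
width: 44.0
grasp_force: 0.0
```

```bash
python3 - <<'E'
from workcell import ctrl
from h import *
a=ctrl.get_image('scene')['frame'][100:270,150:430];b=ctrl.get_image('side')['frame'][140:310,180:350]
im=np.hstack([a,b]);cv2.imwrite('pics/c4.png',cv2.resize(im,(800,int(170*800/450)),interpolation=cv2.INTER_CUBIC))
k=800/450
for c,o in(('scene',[150,100]),('side',[180-280,140])):
    print(c,((proj(c,[[527.8-.016*55*s,195.5+55*s,182] for s in(-1,1)])+.5-o)*k).round(0).tolist())
E
```

```text
scene [[314.0, 130.0], [399.0, 138.0]]
side [[625.0, 119.0], [609.0, 175.0]]
```

View pics/c4.png

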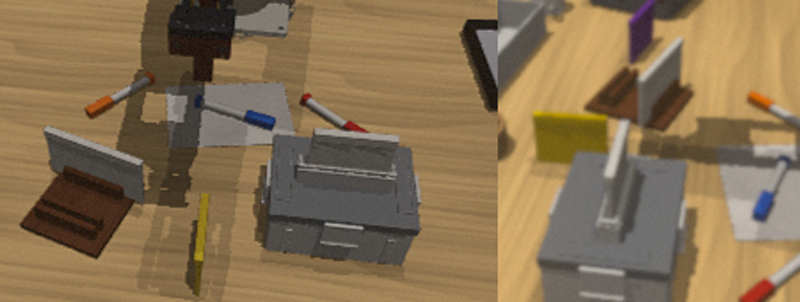

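The plate's rail top, at (314,131)–(399,137), matches the prediction for home. The clips are flat, the wide plate is untouched, and the arm is clear.

```bash
python3 -c "
from workcell import ctrl
print(ctrl.close_job())"
```

```text
the job is handed in; nothing more can be done
None
```

I handed the job in at about 21 s: the narrower plate is upright and home in the slot, all four clips hang flat, and the wider plate was not touched. The final pictures and contact forces agree, but the hand-in gave no verdict.

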